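# Free the cam and push the vial carriage into the reader

## Task

Push the upright post on the eccentric cam round until the cam's low point faces the follower roller, and only then push the carriage from behind, fully home into the reader. The vial stays standing in the carriage's seat the whole time, and the things standing round the fixture are left where they are.

Things in the scene. Friction and masses are not known exactly. Their poses are not given: they have to be found in the camera images.
- fixture: Fixed grey base plate 190x210x10 mm on the worktop that carries the mechanism. Origin: centre of its underside; x points forward (the way the carriage is pushed, roughly away from the robot), y left, z up. All heights z below are above the worktop, in mm. The carriage runs on its right (y = -50), the eccentric cam sits on its left (y = 50). Spot and yaw differ each time.
- reader (a point): Top centre (z = 72) of the fixed white U-shaped reader head ahead of the carriage: in the fixture's frame it fills x -23 to 56, y -86 to -14, up to z = 73. Its mouth, 52 wide, opens back towards the carriage and takes in the vial. Axes as the fixture's.
- cam_axis (a point): Centre of the cam's pivot on the cam's top face, z = 28 (dark hub, 18 wide, 4 high, brass screw 3 higher); x = 26.5, y = 50 in the fixture's frame. The cam is a steel disc of radius 32, 14 thick, pivoted 15 off its centre: its edge is 17 (low point) to 47 (high point) from the pivot. Axes as the fixture's.
- cam (a joint): Cam angle, rad: direction from pivot to post (high point), from the fixture's x, positive counter-clockwise from above. At 0 the post points forward and the low point faces the roller; starts at 1.7 to 2.8 (post left or back, carriage blocked); turn it clockwise over the left side. Range -0.7 to 2.95; friction 0.08 N m holds it where left. The carriage gets home only within about 0.5 of zero.
- post (a point): The upright round steel post on the cam at its high point, 12 mm across, 38 mm from the pivot, from z = 28 to z = 64; the point is on its axis at z = 46. It is pushed sideways to turn the cam.
- carriage (a joint): Travel of the carriage in m: 0 as it starts (back), 0.030 fully home in the reader, against its stop. Friction about 1.5 N; it stays where it is left. With the cam not at its low point the roller meets the cam's edge before the carriage is home; pushing on does not turn the cam.
- push_face (a point): Centre of the rear face of the carriage's upright push plate (46 wide, 6 thick, from z = 13.5 to z = 56.5; this point at z = 35). It faces back towards the robot and moves with the carriage; push it along the fixture's x. Behind it the base plate is bare (top z = 10) and 14 mm of it is left, then the worktop.
- roller (a point): Axis of the follower roller (12 across, at z = 21) at the front of the arm that reaches from the carriage to the left; arm and roller reach no higher than z = 30. It moves with the carriage.
- seat (a point): Centre of the floor of the carriage's round vial seat (33 wide, 18 deep, floor at z = 19.5). Moves with the carriage; axes as the fixture's.
- vial: Loose screw-cap vial with black lid, 30 across, 50 high, standing in the seat, its top at z = 70. Origin: centre of its underside.
- spare_vial: Bystander: same kind of vial, 30 across, 50 high, standing on the worktop right of the fixture. Origin: centre of its underside.
- weight: Bystander: 50 g calibration weight, 21 across, 22 high, right of the fixture. Origin: centre of its underside.
- dish: Bystander: petri dish 65 across, 15 high, left of the fixture. Origin: centre of its underside.
- tin: Bystander: small tin 40x56x22 mm, left of the fixture, beside the cam. Origin: centre of its underside.
- timer: Bystander: flat square timer 62x62x19 mm, further to the right. Origin: centre of its underside.
- glue: Bystander: glue bottle 28x28x92 mm, further to the right. Origin: centre of its underside.

How it is judged:
On the way, in this order (a step that is already met when the one before it is completed fails the run):
1. the cam's low point faces the roller while the carriage is still back (value of joint cam between -0.4 and 0.4 rad and value of joint carriage below 0.01 m), for 0.2 s.
2. the carriage is pushed home (value of joint cam between -0.45 and 0.45 rad and value of joint carriage above 0.0275 m), for 0.2 s.
At the end, for the whole second after the job is handed in: The cam is within 0.45 rad of its low point, the carriage within 2.5 mm of its home stop and at rest, the vial upright (within 0.15 rad) and down in its seat (within 6 mm) (all of step 2 and velocity of joint carriage below 0.005 m/s and linear speed of vial below 0.02 m/s and horizontal distance between vial and seat below 0.006 m and z of vial in the frame of seat below 0.006 m and angle between vial's own z axis and vertical below 0.15 rad); the robot touches nothing.
It fails at once if the carriage is pushed more than 12 mm forward with the cam not at its low point (value of joint carriage above 0.012 m and not (value of joint cam between -0.45 and 0.45 rad)).
It fails at once if the vial is lifted more than 8 mm out of its seat or tipped over 0.35 rad (z of vial in the frame of seat above 0.008 m or angle between vial's own z axis and vertical above 0.35 rad).
It fails at once if a bystander is moved more than 20 mm (distance of any of spare_vial, weight, dish, tin, timer, glue from where it was at the start of the episode above 0.02 m).
It also fails if it takes over 58 s, if anything falls off the work surface, if the arm or the gripper's body presses on something with over 40 N, if the wrist force passes 120 N, or if a joint passes its speed limit or range.

## Robot

A 6-joint arm with a two-finger parallel gripper is mounted at the origin on a cart in front of the work surface, level with it; the furniture and walls round the work are solid. World frame = base frame: x ahead of the robot, y to its left, z up, the work surface at z = 0. Lengths are in m, angles in rad, forces in N, time in s.
With the tool pointing down it reaches from about 0.35 to 1 m from the base axis. Payload 7.1 kg.
Tool frame: the origin (TCP) lies at the very end of the fingers, on their centre line; the grasp point (between the pads) lies 19 mm behind it; z points along the fingers, y is the direction in which the jaws open and shut (so a half turn about z gives the same grasp; the last joint's range is limited). The gripper opens to 85 mm and grips with 20 to 120 N. Pads are 22 mm wide; open, the fingers measure 114 mm over their backs; the gripper's body (76 mm by 85 mm) begins 54 mm behind the grasp point. The pads swing forward as they close: fully open they stand 13 mm farther back than shut.
Start: joints at [-1.165, 0.423, 1.63, -0, 1.089, -0.019], TCP at [0.258, -0.569, 0.231] pointing down, gripper open.
Joint ranges: [-3, 3], [-0.9, 2.11], [0.09, 2.58], [-1.31, 4.45], [0.11, 2.69], [-2.54, 2.54]. Speed limits (rad/s): [2.39, 2.39, 3.01, 3.14, 3.14, 3.14].

## Interface

Orientations are given as a unit quaternion [x, y, z, w].
In Python, from bench import get_state, optics, arm gives the robot as it stands.
- The arm moves only by the tool arm_command, never from a script. Its argument "increments" is a list that holds one entry, the list of rows, each a list of 7 numbers: the turn, a rotation vector about the tool's x, y, z in degrees, then the shift along the tool's x, y, z in m, then the closure, from 0 (fully open) to 1 (shut). In form: [[[wx, wy, wz, x, y, z, hand], ...]]. A call has 1 to 8 rows; each row shifts and turns the pose as measured when the row begins, along the tool's axes as they then stand; what a row does not reach is not made up. A row lasts 1/12 s, in which the tool goes at most 41.7 mm and 7.16 degrees, less where a joint would pass 70% of its speed; a pose out of reach is approached as far as the arm can. A call is refused whole if a number of a shift passes 0.0417 or a number of a turn 7.16, either way. A call with a gripper value outside its range is refused whole. The fingers move at their own pace and stop on an object; the grip force is fixed at half the most. Time passes only in rows, so rows that do not move let the fingers close. It gives the time, the measured TCP pose, the force and the opening at its end, in the units of the state.
- get_state(): the state, without advancing time (a new reading comes with each control period).
- optics.capture(name): name is "side" or "top" or "wrist"; returns the picture (420x560x3 uint8, blue, green, red); there is no depth.
- optics.camera_model(name): a dict with "intrinsics" (3x3 intrinsics, pixels), "position" and "attitude" of the camera in the world. Camera axes: x right, y down, z forward; pixel columns grow to the right and rows downward; lengths in m; the calibration is good to about 2 mm. The wrist camera is an equidistant fisheye: a pixel r from the principal point sees the ray r / f radians off the axis. A picture is of the moment at which its call begins: read the wrist's pose just before it. camera_model takes no time and is no camera call; for the wrist camera it gives the pose at the moment of the call.
- arm.finish_job(): hands the job in, once; it reports no verdict.
The state is a dict: "clock": time; "joint_pos": joint angles; "joint_vel": joint speeds; "joint_efforts": joint torques, N m; "tcp_pos": TCP position; "ee_rot": TCP orientation; "ft_force": force on the tool from outside, world axes, zero at the start; "ft_torque": the same for the moment, N m; "grip_width": finger opening in m.
Only numpy, scipy, OpenCV 4.12 (cv2) and the standard library are available. Lean on these libraries where they do the work, as an engineer would, in place of code of your own. Each camera call takes 0.05 s, during which the arm holds its last target. There are 200 camera calls.

## Working session

There is one attempt and no reset: what is moved stays moved. The work goes in short steps, Python scripts to look and compute and a tool call to move; the robot and the scene stay as the last step left them, time stands still between calls to the robot, and variables do not carry over. Pictures are saved under pics/ and viewed, about 8 in all and at most 12, crops included, and the job is handed in when it is done.

Besides the shell and the picture viewer there is one more tool, called after "Call:" as name(argument=value, ...), one argument or row to a line, values as JSON. arm_command: Moves the arm, as the interface text tells. Its arguments: {"type":"object","properties":{"increments":{"type":"array"}},"required":["increments"]}

```bash
mkdir -p pics; ls; python3 - <<'E'
from bench import get_state, optics, arm
import cv2
s=get_state(); print({k:s[k] for k in ('clock','tcp_pos','ee_rot','grip_width')})
for n in ('top','side'):
    m=optics.camera_model(n); print(n,m)
    cv2.imwrite(f'pics/{n}0.png',optics.capture(n))
E
```

```text
pics
{'clock': 0.0, 'tcp_pos': array([ 0.25738539, -0.56894674,  0.23054963]), 'ee_rot': array([ 9.77534748e-01,  2.10772943e-01, -1.39238064e-04, -7.50231879e-04]), 'grip_width': 0.08506407317397302}
top {'intrinsics': array([[483.54514103,   0.        , 273.6042903 ],
       [  0.        , 483.54514103, 217.57753954],
       [  0.        ,   0.        ,   1.        ]]), 'position': array([0.40850756, 0.07173663, 1.52743943]), 'attitude': array([-0.70197169,  0.71088875, -0.0345522 ,  0.02605922])}
side {'intrinsics': array([[523.95119884,   0.        , 278.51494473],
       [  0.        , 523.95119884, 202.75874334],
       [  0.        ,   0.        ,   1.        ]]), 'position': array([ 0.58166016, -0.99003629,  0.86824847]), 'attitude': array([ 0.89101673,  0.00781814, -0.01777825, -0.45355484])}
```

View pics/top0.png

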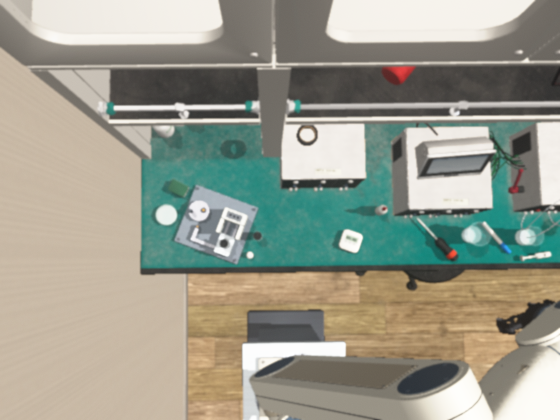

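View pics/side0.png

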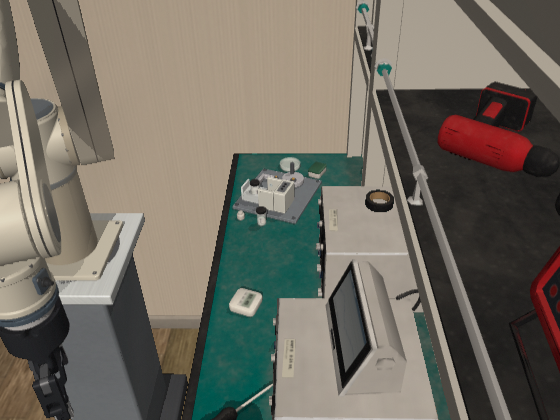

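Top view: the fixture plate is around (217,225), with the cam hub/post near (200,211), reader near (232,222), dish (166,215), tin (178,188), weight (250,255) and spare vial (257,236). The side view agrees with this. I'll crop and magnify both and get rough rays.

```bash
cat > h.py <<'E'
import numpy as np, cv2
from scipy.spatial.transform import Rotation as R
from bench import get_state, optics, arm
def ray(m,u,v,fish=False):
    K=np.array(m['intrinsics']); x=(u-K[0,2])/K[0,0]; y=(v-K[1,2])/K[1,1]
    if fish:
        t=np.hypot(x,y); s=np.sin(t)/t if t>1e-9 else 1; d=np.array([x*s,y*s,np.cos(t)])
    else: d=np.array([x,y,1.])
    return np.array(m['position']), R.from_quat(m['attitude']).apply(d)
def onz(m,u,v,z,fish=False):
    p,d=ray(m,u,v,fish); return p+d*(z-p[2])/d[2]
def proj(m,P,fish=True):
    K=np.array(m['intrinsics']); c=R.from_quat(m['attitude']).inv().apply(np.array(P)-m['position'])
    r=np.hypot(c[0],c[1]); k=np.arctan2(r,c[2])/r if fish else 1/c[2]
    return K[0,0]*c[0]*k+K[0,2],K[1,1]*c[1]*k+K[1,2]
E
python3 - <<'E'
from h import *
m=optics.camera_model('top')
for n,u,v,z in [('plateL',176,229,.01),('plateTop',199,186,.01),('plateR',257,208,.01),('plateB',236,263,.01),('hub',199,211,.03),('dish',166,215,.015),('tin',178,188,.02),('tableedgeL',143,268,0),('shelfbar',273,150,.3)]:
    print(n,onz(m,u,v,z).round(3))
a=cv2.resize(cv2.imread('pics/top0.png')[165:285,140:280],None,fx=4.2,fy=4.2,interpolation=cv2.INTER_CUBIC)
cv2.imwrite('pics/top0c.png',a)
print(optics.camera_model('wrist'))
E
```

```text
plateL [0.507 0.359 0.01 ]
plateTop [0.642 0.287 0.01 ]
plateR [0.57  0.105 0.01 ]
plateB [0.398 0.172 0.01 ]
hub [0.56  0.284 0.03 ]
dish [0.551 0.39  0.015]
tin [0.635 0.352 0.02 ]
tableedgeL [0.386 0.464 0.   ]
shelfbar [0.689 0.056 0.3  ]
{'intrinsics': array([[325.1922621 ,   0.        , 279.60425712],
       [  0.        , 325.1922621 , 205.76617904],
       [  0.        ,   0.        ,   1.        ]]), 'position': array([ 0.330178  , -0.53657055,  0.37274997]), 'attitude': array([ 0.82989269, -0.5348014 , -0.08671085,  0.13321713])}
```

View pics/top0c.png

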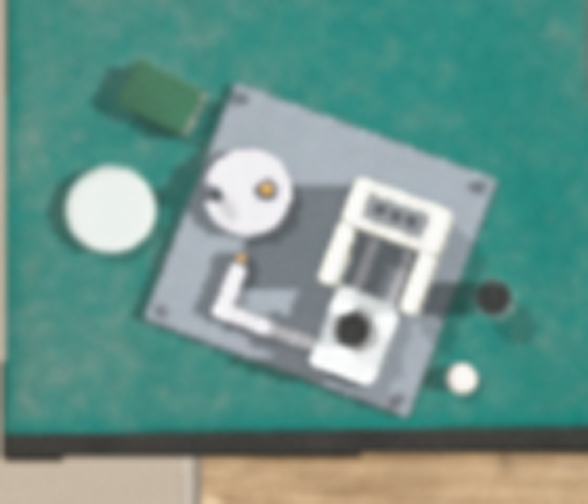

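The crop shows the plate corners at FL (237,85), FR (495,182), BR (408,413), BL (145,318). The post (213,193) is left of the hub screw (267,188), so cam is about 1.9–2.0 rad. The roller is at (242,258) and the vial at (353,330). Next I'll measure roughly and plan a viewing pose for the wrist camera.

```bash
cat >> h.py <<'E'
def plan(P,yaw_y,n,pr=True):
    """ideal rows to TCP P with tool y at world yaw (deg), pointing down; prints per-call rows"""
    s=get_state(); p=np.array(s['tcp_pos']); r=R.from_quat(s['ee_rot'])
    a=np.radians(yaw_y); y=np.array([np.cos(a),np.sin(a),0]); z=np.array([0,0,-1.]); x=np.cross(y,z)
    rv=(r.inv()*R.from_matrix(np.c_[x,y,z])).as_rotvec()
    if np.linalg.norm(rv)>np.radians(179): print('warn half turn')
    for i in range(n):
        t=(np.array(P)-p)/n; sh=r.inv().apply(t)
        print([float(v) for v in np.r_[np.degrees(rv/n).round(2),sh.round(4)]]); r=r*R.from_rotvec(rv/n); p2=p
        r=r; P=np.array(P)-t if False else P; p=p+t; n_left=n
        n=n-1 if False else n
        if i==0: pass
E
python3 - <<'E'
import re
s=open('h.py').read()
i=s.index('    for i in range(n):')
s=s[:i]+'''    t=(np.array(P)-p)/n
    for i in range(n):
        print([float(v) for v in np.r_[np.degrees(rv/n).round(2),r.inv().apply(t).round(4)]]); r=r*R.from_rotvec(rv/n)
'''
open('h.py','w').write(s)
E
python3 - <<'E'
from h import *
m=optics.camera_model('top')
C=np.array([np.array([140,165])+np.array(c)/4.2 for c in [(237,85),(495,182),(408,413),(145,318)]])
W=np.array([onz(m,*c,.01) for c in C]);print(W.round(3),W.mean(0).round(3))
s=get_state();w=optics.camera_model('wrist');r=R.from_quat(s['ee_rot'])
print('cam in tool',r.inv().apply(w['position']-s['tcp_pos']).round(4),'axes',(r.inv()*R.from_quat(w['attitude'])).as_matrix().round(3))
plan([.52,.2,.24],91,24)
E
```

```text
[[0.644 0.295 0.01 ]
 [0.569 0.102 0.01 ]
 [0.397 0.168 0.01 ]
 [0.47  0.364 0.01 ]] [0.52  0.232 0.01 ]
cam in tool [ 0.0797  0.0003 -0.1421] axes [[ 0.001 -0.949 -0.314]
 [ 1.     0.001  0.   ]
 [ 0.    -0.314  0.949]]
[-0.0, -0.0, -6.53, 0.0232, -0.0247, -0.0004]
[-0.0, -0.0, -6.53, 0.0258, -0.0219, -0.0004]
[-0.0, -0.0, -6.53, 0.0282, -0.0188, -0.0004]
[-0.0, -0.0, -6.53, 0.0301, -0.0155, -0.0004]
[-0.0, -0.0, -6.53, 0.0317, -0.012, -0.0004]
[-0.0, -0.0, -6.53, 0.0328, -0.0083, -0.0004]
[-0.0, -0.0, -6.53, 0.0336, -0.0045, -0.0004]
[-0.0, -0.0, -6.53, 0.0339, -0.0007, -0.0004]
[-0.0, -0.0, -6.53, 0.0337, 0.0032, -0.0004]
[-0.0, -0.0, -6.53, 0.0331, 0.007, -0.0004]
[-0.0, -0.0, -6.53, 0.0321, 0.0107, -0.0004]
[-0.0, -0.0, -6.53, 0.0307, 0.0143, -0.0004]
[-0.0, -0.0, -6.53, 0.0289, 0.0177, -0.0004]
[-0.0, -0.0, -6.53, 0.0267, 0.0209, -0.0004]
[-0.0, -0.0, -6.53, 0.0241, 0.0238, -0.0004]
[-0.0, -0.0, -6.53, 0.0213, 0.0264, -0.0004]
[-0.0, -0.0, -6.53, 0.0181, 0.0286, -0.0004]
[-0.0, -0.0, -6.53, 0.0148, 0.0305, -0.0004]
[-0.0, -0.0, -6.53, 0.0112, 0.032, -0.0004]
[-0.0, -0.0, -6.53, 0.0075, 0.033, -0.0004]
[-0.0, -0.0, -6.53, 0.0037, 0.0337, -0.0004]
[-0.0, -0.0, -6.53, -0.0002, 0.0339, -0.0004]
[-0.0, -0.0, -6.53, -0.004, 0.0336, -0.0004]
[-0.0, -0.0, -6.53, -0.0078, 0.0329, -0.0004]
```

Call:
arm_command(
  increments=[
    [[0,0,-6.5,0.023,-0.025,0,1],[0,0,-6.5,0.026,-0.022,0,1],[0,0,-6.5,0.028,-0.019,0,1],[0,0,-6.5,0.03,-0.0155,0,1],[0,0,-6.5,0.032,-0.012,0,1],[0,0,-6.5,0.033,-0.008,0,1],[0,0,-6.5,0.0335,-0.0045,0,1],[0,0,-6.5,0.034,-0.001,0,1]],
  ],
)

```text
clock: 0.77
tcp_pos: [0.3413, -0.3055, 0.2273]
ee_rot: [0.777, 0.63, -0.0, -0.002]
ft_force: [0.7, 0.3, 0.1]
grip_width: -0.0001
```

Call:
arm_command(
  increments=[
    [[0,0,-6.5,0.034,0.003,0,1],[0,0,-6.5,0.033,0.007,0,1],[0,0,-6.5,0.032,0.011,0,1],[0,0,-6.5,0.031,0.014,0,1],[0,0,-6.5,0.029,0.018,0,1],[0,0,-6.5,0.027,0.021,0,1],[0,0,-6.5,0.024,0.024,0,1],[0,0,-6.5,0.021,0.026,0,1]],
  ],
)

```text
clock: 1.43
tcp_pos: [0.417, -0.0313, 0.227]
ee_rot: [0.402, 0.916, 0.001, -0.002]
ft_force: [1.1, -0.8, 0.1]
grip_width: -0.0001
```

```bash
python3 -c "
from h import *
s=get_state();print(s['clock'],s['tcp_pos'].round(3),s['joint_pos'].round(2))
plan([.50,.2,.24],91,12)"
```

```text
1.4333 [ 0.417 -0.031  0.227] [-0.1   0.12  2.07  0.    0.96 -0.85]
[0.01, -0.02, -4.03, 0.0095, 0.0181, -0.0011]
[0.01, -0.02, -4.03, 0.0082, 0.0188, -0.0011]
[0.01, -0.02, -4.03, 0.0069, 0.0193, -0.0011]
[0.01, -0.02, -4.03, 0.0055, 0.0197, -0.0011]
[0.01, -0.02, -4.03, 0.0041, 0.0201, -0.0011]
[0.01, -0.02, -4.03, 0.0027, 0.0203, -0.0011]
[0.01, -0.02, -4.03, 0.0012, 0.0204, -0.0011]
[0.01, -0.02, -4.03, -0.0002, 0.0205, -0.0011]
[0.01, -0.02, -4.03, -0.0017, 0.0204, -0.0011]
[0.01, -0.02, -4.03, -0.0031, 0.0202, -0.0011]
[0.01, -0.02, -4.03, -0.0045, 0.02, -0.0011]
[0.01, -0.02, -4.03, -0.0059, 0.0196, -0.0011]
```

Call:
arm_command(
  increments=[
    [[0,0,-6,0.014,0.027,-0.002,1],[0,0,-6,0.011,0.028,-0.002,1],[0,0,-6,0.008,0.029,-0.002,1],[0,0,-6,0.005,0.03,-0.002,1],[0,0,-6,0.002,0.03,-0.002,1],[0,0,-6,-0.001,0.03,-0.002,1],[0,0,-6,-0.004,0.03,-0.001,1],[0,0,-6,-0.007,0.03,-0.001,1]],
  ],
)

```text
clock: 2.1
tcp_pos: [0.4921, 0.2124, 0.2403]
ee_rot: [-0.029, 1.0, 0.001, -0.004]
ft_force: [0.2, -0.7, -0.3]
grip_width: -0.0002
```

Call:
arm_command(
  increments=[
    [[0,0,0,0,0,0,1],[0,0,0,0,0,0,1]],
  ],
)

```text
clock: 2.27
tcp_pos: [0.4933, 0.2179, 0.2399]
ee_rot: [-0.034, 0.999, 0.002, -0.003]
ft_force: [-0.6, -1.2, 0.1]
grip_width: 0.0002
```

```bash
python3 -c "
from h import *
import pickle
s=get_state();print(s['clock'],s['tcp_pos'].round(3),s['joint_pos'].round(2))
m=optics.camera_model('wrist');a=optics.capture('wrist');cv2.imwrite('pics/w1.png',a);pickle.dump(m,open('w1.pkl','wb'))
cv2.imwrite('pics/w1b.png',cv2.resize(a,(800,600),interpolation=cv2.INTER_CUBIC))"
```

```text
2.2667 [0.493 0.218 0.24 ] [ 0.39  0.29  1.81  0.01  1.05 -1.25]
```

View pics/w1b.png

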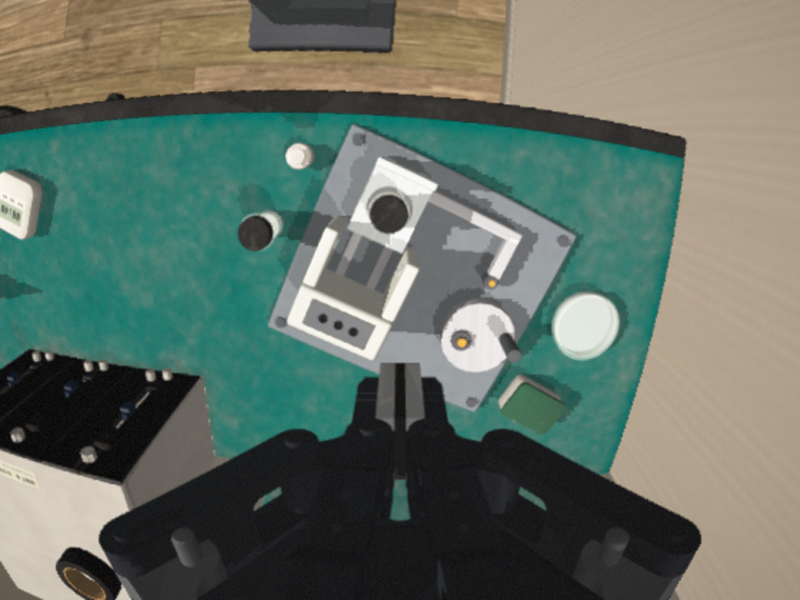

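Wrist view (800x600 scale): plate corners BR (353,126), BL (578,236), FR (270,328), FL about (475,411). The hub screw is at (461,342), the post runs from base (497,330) to top (512,354), and the roller screw is at (491,283). The vial lid is at (390,213). Tin (533,403) and dish (586,326) are both low.

```bash
cat > fix.py <<'E'
from h import *
import pickle,sys
m=pickle.load(open('w1.pkl','rb')); a=cv2.imread('pics/w1.png'); k=560/800
hsv=cv2.cvtColor(a,cv2.COLOR_BGR2HSV)
# plate corners: refine by edge of teal background vs plate: fit lines to non-teal boundary
teal=cv2.inRange(hsv,(78,90,40),(95,255,255))
seg={'right':((353,126),(270,328)),'back':((353,126),(578,236)),'left':((578,236),(475,411)),'front':((270,328),(330,353))}
L={}
for n,(p,q) in seg.items():
    p=np.array(p)*k;q=np.array(q)*k; d=(q-p)/np.linalg.norm(q-p); nn=np.array([d[1],-d[0]])
    c=np.array([425,270])*k
    if nn@(p-c)<0: nn=-nn
    pts=[]
    for t in np.linspace(.06,.94,40):
        prof=[teal[tuple(np.round((p+(q-p)*t+nn*o)[::-1]).astype(int))]>0 for o in np.arange(-7,7,.25)]
        i=[j for j in range(len(prof)-8) if all(prof[j:j+8])]
        if i and i[0]>0: pts.append(onz(m,*(p+(q-p)*t+nn*(-7+.25*i[0])),.01 ,True)[:2])
    pts=np.array(pts); vx=cv2.fitLine(pts.astype(np.float32),cv2.DIST_HUBER,0,1e-4,1e-4).ravel()
    L[n]=vx; print(n,len(pts),np.degrees(np.arctan2(vx[1],vx[0])).round(2))
def X(a,b):
    A=np.c_[L[a][:2],-L[b][:2]]; t=np.linalg.solve(A,L[b][2:]-L[a][2:]); return L[a][2:]+t[0]*L[a][:2]
BR,BL,FR,FL=X('right','back'),X('left','back'),X('right','front'),X('left','front')
print(BR,BL,FR,FL,'len',[np.linalg.norm(v).round(4) for v in(BR-BL,FR-BR,FL-BL,FL-FR)])
br=cv2.inRange(hsv,(12,110,120),(30,255,255))
N,_,st,ce=cv2.connectedComponentsWithStats(br)
for i in range(1,N):
    if st[i,4]>8: print('brass',ce[i]/k,st[i,4],onz(m,*ce[i],.035,True).round(4),onz(m,*ce[i],.03,True).round(4))
for n,u,v,z in [('posttop',512,354,.064),('postbase',498,329,.028),('lid',390,213,.07)]: print(n,onz(m,u*k,v*k,z,True).round(4))
E
python3 fix.py
```

```text
right 39 -21.14
back 40 69.01
left 37 -21.1
front 40 69.14
[0.39404857 0.17324203] [0.46958688 0.3701381 ] [0.5715271  0.10461181] [0.64668715 0.3018016 ] len [np.float32(0.2109), np.float32(0.1903), np.float32(0.1898), np.float32(0.211)]
brass [123.36734694  53.67346939] 14 [ 0.3334 -0.0209  0.035 ] [ 0.3322 -0.0243  0.03  ]
brass [491.20300752 283.08270677] 19 [0.5115 0.2924 0.035 ] [0.5129 0.2935 0.03  ]
brass [461.23015873 341.98412698] 36 [0.5635 0.2741 0.035 ] [0.5657 0.275  0.03  ]
brass [ 64.88095238 571.30952381] 12 [ 1.0216 -0.2749  0.035 ] [ 1.0304 -0.2819  0.03  ]
brass [101.09243697 596.63865546] 17 [ 1.0638 -0.2182  0.035 ] [ 1.0732 -0.2244  0.03  ]
posttop [0.5589 0.3101 0.064 ]
postbase [0.553  0.3053 0.028 ]
lid [0.4571 0.2092 0.07  ]
```

The plate fit matches the given sizes (211x190 mm), yaw is -21.0°, and the hub screw is within 0.6 mm of its predicted place. The post is at about 2.1 rad. Now I'll move the closed fingers to behind the post.

```bash
cat >> h.py <<'E'
Y0=-21.04; C0=np.array([.5205,.2374])
def f2w(x,y):
    return C0+R.from_euler('z',Y0,degrees=True).apply([x,y,0])[:2]
def F(th,d):
    "finger centre (world) for cam angle th rad, offset d behind the post; tool y yaw deg"
    return f2w(.0265+.038*np.cos(th)-d*np.sin(th), .05+.038*np.sin(th)+d*np.cos(th)), np.degrees(th)+Y0
E
python3 -c "
from h import *
f,y=F(2.15,.029);print(f,y)
plan([*f,.038],y,8)"
```

```text
[0.52683811 0.30560018] 102.14592595312698
[0.03, -0.04, -1.03, -0.005, 0.0106, 0.0253]
[0.03, -0.04, -1.03, -0.0052, 0.0105, 0.0253]
[0.03, -0.04, -1.03, -0.0054, 0.0104, 0.0253]
[0.03, -0.04, -1.03, -0.0056, 0.0103, 0.0253]
[0.03, -0.04, -1.03, -0.0057, 0.0102, 0.0253]
[0.03, -0.04, -1.03, -0.0059, 0.0101, 0.0253]
[0.03, -0.04, -1.03, -0.0061, 0.0101, 0.0253]
[0.03, -0.04, -1.03, -0.0062, 0.01, 0.0253]
```

Call:
arm_command(
  increments=[
    [[0,0,-2,-0.0102,0.021,0.02,1],[0,0,-2,-0.0108,0.021,0.02,1],[0,0,-2,-0.0115,0.0205,0.02,1],[0,0,-2,-0.012,0.02,0.02,1],[0,0,0,0,0,0.02,1],[0,0,0,0,0,0.02,1],[0,0,0,0,0,0.01,1],[0,0,0,0,0,0,1]],
  ],
)

```text
clock: 2.98
tcp_pos: [0.5285, 0.3004, 0.1057]
ee_rot: [-0.099, 0.995, 0.001, -0.002]
ft_force: [-1.3, -0.5, -0.8]
grip_width: 0.0001
```

```bash
python3 -c "
from h import *
f,y=F(2.15,.029)
plan([*f,.038],y,4)
m=optics.camera_model('wrist');a=optics.capture('wrist')
cv2.imwrite('pics/w2.png',cv2.resize(a[120:340,200:480],(800,628),interpolation=cv2.INTER_CUBIC)[:600])"
```

```text
[0.04, -0.07, -0.21, 0.0001, 0.0013, 0.0169]
[0.04, -0.07, -0.21, 0.0001, 0.0013, 0.0169]
[0.04, -0.07, -0.21, 0.0001, 0.0013, 0.0169]
[0.04, -0.07, -0.21, 0.0001, 0.0014, 0.0169]
```

View pics/w2.png

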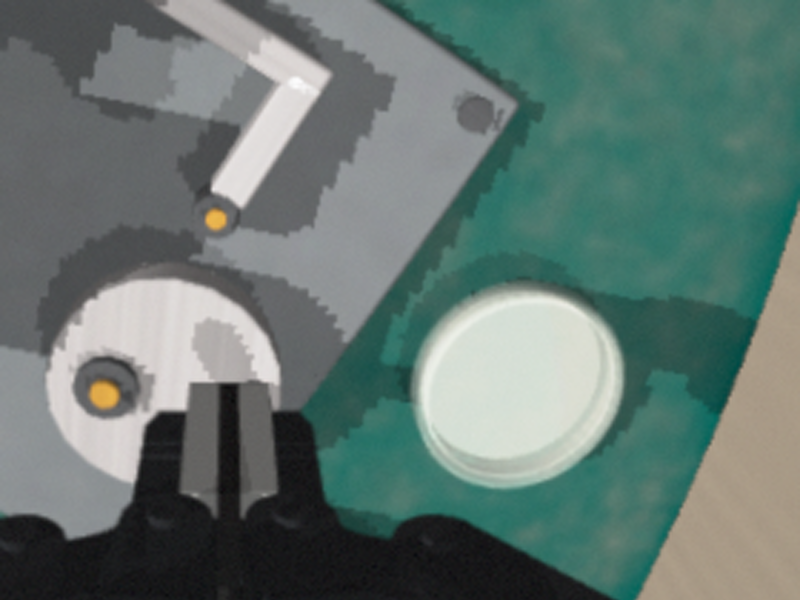

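The crop shows the fingertips at (230,390) over the cam's rear-outer side. The post is hidden behind them, with its shadow at (220,345), and the dish at (518,385) and roller (217,218) are clear. Descending.

Call:
arm_command(
  increments=[
    [[0,0,0,0,0.003,0.02,1],[0,0,0,0,0.002,0.02,1],[0,0,0,0,0,0.017,1],[0,0,0,0,0,0.01,1],[0,0,0,0,0,0.001,1],[0,0,0,0,0,0,1]],
  ],
)

```text
clock: 3.53
tcp_pos: [0.5326, 0.3038, 0.0449]
ee_rot: [-0.095, 0.995, 0.003, 0.003]
ft_force: [0.1, -0.4, 0.2]
grip_width: -0.0002
```

```bash
cat >> h.py <<'E'
def arc(ths,d=.017,z=.038):
    s=get_state(); p=np.array(s['tcp_pos']); r=R.from_quat(s['ee_rot']); yy=r.as_matrix()[:,1]
    f=R.from_euler('z',-Y0,degrees=True).apply(np.r_[p[:2]-C0,0])*1e3
    print('clk',s['clock'],'tcp',p.round(4),'fix',f[:2].round(1),'yaw',np.degrees(np.arctan2(yy[1],yy[0])).round(1),'F',np.round(s['ft_force'],1))
    for th in ths:
        f,y=F(th,d); a=np.radians(y); Y=np.array([np.cos(a),np.sin(a),0]); Z=np.array([0,0,-1.])
        r2=R.from_matrix(np.c_[np.cross(Y,Z),Y,Z]); P=np.r_[f,z]
        print([float(v) for v in np.r_[np.degrees((r.inv()*r2).as_rotvec()).round(1),r.inv().apply(P-p).round(4)]]); p=P;r=r2
E
python3 -c "
from h import *
arc(np.arange(2.15,1.3,-.11))"
```

```text
clk 3.5333 tcp [0.5326 0.3038 0.0449] fix [-12.5  66.4] yaw 100.9 F [ 0.1 -0.4  0.2]
[0.3, 0.4, -1.2, -0.0066, 0.003, 0.0069]
[0.0, 0.0, 6.3, -0.0043, 0.0016, 0.0]
[0.0, 0.0, 6.3, -0.0043, 0.0016, 0.0]
[0.0, 0.0, 6.3, -0.0043, 0.0016, 0.0]
[0.0, 0.0, 6.3, -0.0043, 0.0016, 0.0]
[0.0, 0.0, 6.3, -0.0043, 0.0016, 0.0]
[0.0, 0.0, 6.3, -0.0043, 0.0016, 0.0]
[0.0, 0.0, 6.3, -0.0043, 0.0016, 0.0]
```

Call:
arm_command(
  increments=[
    [[0,0,-1,-0.007,0.003,0.006,1],[0,0,6.3,-0.0045,0.0016,0.001,1],[0,0,6.3,-0.0045,0.0016,0,1],[0,0,6.3,-0.0045,0.0016,0,1],[0,0,6.3,-0.0045,0.0016,0,1],[0,0,6.3,-0.0045,0.0016,0,1],[0,0,6.3,-0.0045,0.0016,0,1],[0,0,6.3,-0.0045,0.0016,0,1]],
  ],
)

```text
clock: 4.2
tcp_pos: [0.5723, 0.3167, 0.0426]
ee_rot: [0.29, 0.957, 0.004, -0.0]
ft_force: [-3.3, 1.3, -2.2]
grip_width: 0.0
```

```bash
python3 -c "
from h import *
arc(np.arange(1.49,.7,-.1))"
```

```text
clk 4.2 tcp [0.5723 0.3167 0.0426] fix [19.9 92.6] yaw 56.3 F [-3.3  1.3 -2.2]
[0.4, -0.1, -8.1, 0.0063, -0.0049, 0.0046]
[0.0, 0.0, 5.7, -0.0039, 0.0015, 0.0]
[0.0, 0.0, 5.7, -0.0039, 0.0015, 0.0]
[0.0, 0.0, 5.7, -0.0039, 0.0015, 0.0]
[0.0, 0.0, 5.7, -0.0039, 0.0015, 0.0]
[0.0, 0.0, 5.7, -0.0039, 0.0015, 0.0]
[0.0, 0.0, 5.7, -0.0039, 0.0015, 0.0]
[0.0, 0.0, 5.7, -0.0039, 0.0015, 0.0]
```

```bash
python3 -c "
from h import *
arc(np.arange(1.25,.5,-.1))"
```

```text
clk 4.2 tcp [0.5723 0.3167 0.0426] fix [19.9 92.6] yaw 56.3 F [-3.3  1.3 -2.2]
[0.4, -0.2, 5.7, -0.0027, -0.0006, 0.0046]
[0.0, 0.0, 5.7, -0.0039, 0.0015, 0.0]
[0.0, 0.0, 5.7, -0.0039, 0.0015, 0.0]
[0.0, 0.0, 5.7, -0.0039, 0.0015, 0.0]
[0.0, 0.0, 5.7, -0.0039, 0.0015, 0.0]
[0.0, 0.0, 5.7, -0.0039, 0.0015, 0.0]
[0.0, 0.0, 5.7, -0.0039, 0.0015, 0.0]
[0.0, 0.0, 5.7, -0.0039, 0.0015, 0.0]
```

Call:
arm_command(
  increments=[
    [[0.4,0,5.7,-0.0035,0,0.002,1],[0,0,5.7,-0.004,0.0015,0,1],[0,0,5.7,-0.004,0.0015,0,1],[0,0,5.7,-0.004,0.0015,0,1],[0,0,5.7,-0.004,0.0015,0,1],[0,0,5.7,-0.004,0.0015,0,1],[0,0,5.7,-0.004,0.0015,0,1],[0,0,5.7,-0.004,0.0015,0,1]],
  ],
)

```text
clock: 4.87
tcp_pos: [0.603, 0.3026, 0.0462]
ee_rot: [0.652, 0.758, 0.003, -0.003]
ft_force: [-1.1, 1.8, -2.0]
grip_width: 0.0
```

```bash
python3 -c "
from h import *
arc(np.arange(.5,-.06,-.1))"
```

```text
clk 4.8667 tcp [0.603  0.3026 0.0462] fix [53.6 90.4] yaw 8.6 F [-1.1  1.8 -2. ]
[0.1, -0.5, 1.0, -0.0055, -0.0052, 0.0081]
[0.0, 0.0, 5.7, -0.0039, 0.0015, 0.0]
[0.0, 0.0, 5.7, -0.0039, 0.0015, 0.0]
[0.0, 0.0, 5.7, -0.0039, 0.0015, 0.0]
[0.0, 0.0, 5.7, -0.0039, 0.0015, 0.0]
[0.0, 0.0, 5.7, -0.0039, 0.0015, 0.0]
```

Call:
arm_command(
  increments=[
    [[0,0,1,-0.004,-0.003,0.004,1],[0,0,4.5,-0.004,-0.001,0.003,1],[0,0,5.7,-0.004,0.0015,0,1],[0,0,5.7,-0.004,0.0015,0,1],[0,0,5.7,-0.004,0.0015,0,1]],
  ],
)

```text
clock: 5.28
tcp_pos: [0.6088, 0.2854, 0.0429]
ee_rot: [0.79, 0.613, 0.009, -0.003]
ft_force: [0.0, 1.9, -1.5]
grip_width: -0.0001
```

```bash
python3 -c "
from h import *
arc(np.arange(.2,-.06,-.1))"
```

```text
clk 5.2833 tcp [0.6088 0.2854 0.0429] fix [65.2 76.5] yaw -14.4 F [ 0.   1.9 -1.5]
[0.4, -1.0, -4.8, -0.0018, -0.0051, 0.0048]
[0.0, 0.0, 5.7, -0.0039, 0.0015, 0.0]
[0.0, 0.0, 5.7, -0.0039, 0.0015, 0.0]
```

Call:
arm_command(
  increments=[
    [[0,0,3,-0.0035,-0.001,0.002,1],[0,0,3,-0.0035,-0.0005,0.001,1],[0,0,2,-0.003,0,0,1],[0,0,0,0,0,0,1],[0,0,0,0,0,0,1]],
  ],
)

```text
clock: 5.7
tcp_pos: [0.6096, 0.2776, 0.0432]
ee_rot: [0.83, 0.557, 0.015, -0.003]
ft_force: [0.5, -0.4, -0.4]
grip_width: -0.0003
```

```bash
python3 -c "
from h import *
arc([0.])
a=optics.capture('wrist')
cv2.imwrite('pics/w3.png',cv2.resize(a[:,:],(800,600),interpolation=cv2.INTER_CUBIC))"
```

```text
clk 5.7 tcp [0.6096 0.2776 0.0432] fix [68.7 69.5] yaw -22.2 F [ 0.5 -0.4 -0.4]
[0.7, -1.6, -1.2, -0.0028, -0.0042, 0.0051]
```

View pics/w3.png

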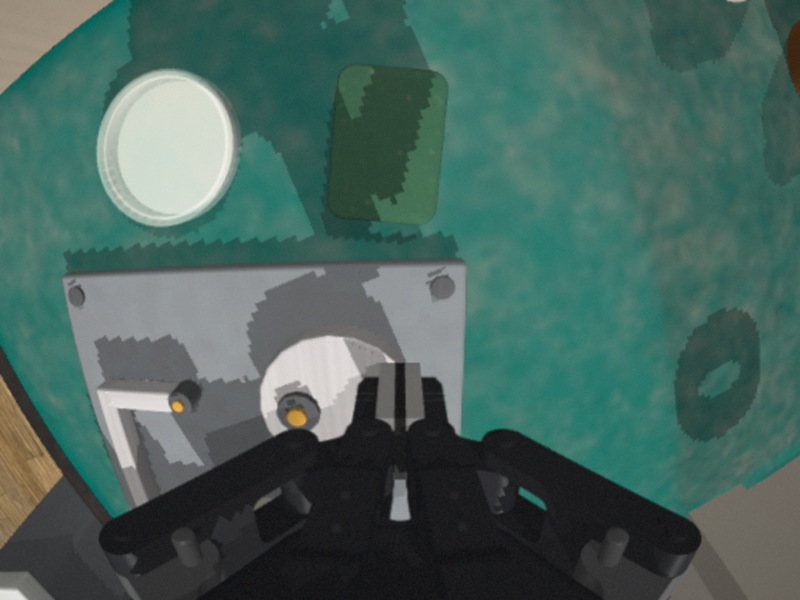

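Cam estimated at about 0.07 rad: disc extends forward, roller (178,405) faces its low side, force near zero. Backing off and rising.

Call:
arm_command(
  increments=[
    [[0,0,0,0.008,0,0,1],[0,0,0,0.008,0,-0.005,1],[0,0,0,0,0,-0.03,1],[0,0,0,0,0,-0.035,1],[0,0,0,0,0,-0.035,1],[0,0,0,0,0,-0.02,1],[0,0,0,0,0,0,1]],
  ],
)

```text
clock: 6.33
tcp_pos: [0.6135, 0.2945, 0.1733]
ee_rot: [0.827, 0.562, 0.012, -0.003]
ft_force: [0.7, 0.8, -0.1]
grip_width: -0.0004
```

```bash
python3 -c "
from h import *
s=get_state();print(s['tcp_pos'].round(3),s['joint_pos'].round(2))
plan([*f2w(-.125,-.05),.16],-21,8)
a=optics.capture('wrist')
cv2.imwrite('pics/w4.png',cv2.resize(a,(800,600),interpolation=cv2.INTER_CUBIC))"
```

```text
[0.613 0.294 0.173] [0.43 0.56 1.56 0.01 1.01 0.8 ]
[0.07, -0.17, -0.08, -0.0174, -0.0237, 0.001]
[0.07, -0.17, -0.08, -0.0173, -0.0238, 0.0011]
[0.07, -0.17, -0.08, -0.0173, -0.0238, 0.0012]
[0.07, -0.17, -0.08, -0.0173, -0.0238, 0.0013]
[0.07, -0.17, -0.08, -0.0172, -0.0238, 0.0013]
[0.07, -0.17, -0.08, -0.0172, -0.0239, 0.0014]
[0.07, -0.17, -0.08, -0.0171, -0.0239, 0.0015]
[0.07, -0.17, -0.08, -0.0171, -0.0239, 0.0016]
```

View pics/w4.png

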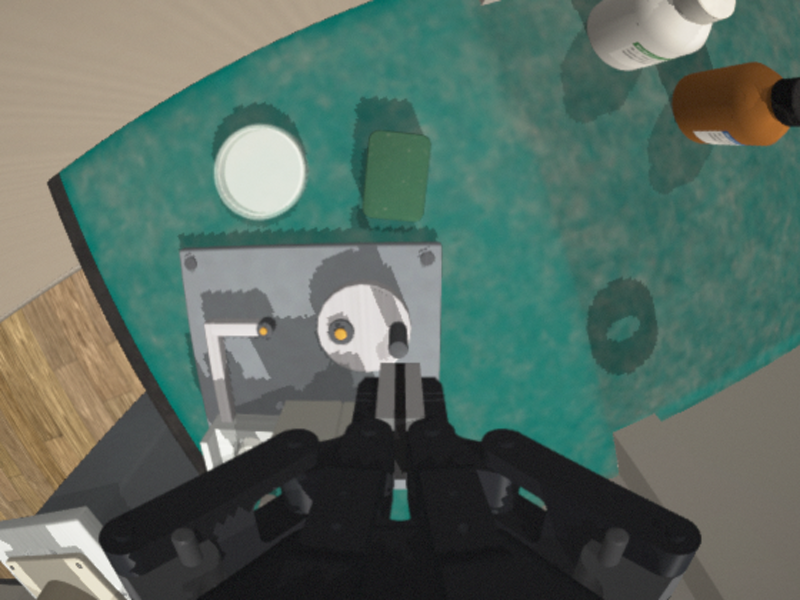

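The post, base at (397,328), stands straight forward of the hub screw (341,332), in line with the roller (265,327), so the cam is at about 0 and the carriage is still back. Going behind the push plate, high.

Call:
arm_command(
  increments=[
    [[0,0,0,-0.0175,-0.024,0,1],[0,-0.5,0,-0.0175,-0.024,0,1],[0,-0.5,0,-0.0175,-0.024,0,1],[0,-0.5,0,-0.0175,-0.024,0,1],[0,0,0,-0.0175,-0.024,0,1],[0,0,0,-0.0175,-0.024,0,1],[0,0,0,-0.0175,-0.024,0,1],[0,0,0,-0.0175,-0.024,0,1]],
  ],
)

```text
clock: 7.05
tcp_pos: [0.3762, 0.2345, 0.1613]
ee_rot: [0.826, 0.564, -0.001, 0.005]
ft_force: [0.2, -0.2, -0.1]
grip_width: 0.0002
```

```bash
python3 -c "
from h import *
arc([])
plan([*f2w(-.125,-.05),.03],-21,6)"
```

```text
clk 7.05 tcp [0.3762 0.2345 0.1613] fix [-133.6  -54.5] yaw -21.4 F [ 0.2 -0.2 -0.1]
[0.06, 0.07, -0.07, 0.0009, 0.0013, 0.0219]
[0.06, 0.07, -0.07, 0.0009, 0.0013, 0.0219]
[0.06, 0.07, -0.07, 0.0009, 0.0013, 0.0219]
[0.06, 0.07, -0.07, 0.0008, 0.0014, 0.0219]
[0.06, 0.07, -0.07, 0.0008, 0.0014, 0.0219]
[0.06, 0.07, -0.07, 0.0008, 0.0014, 0.0219]
```

Call:
arm_command(
  increments=[
    [[0,0,0,0.002,0.003,0.025,1],[0,0,0,0.002,0.002,0.03,1],[0,0,0,0.001,0.001,0.03,1],[0,0,0,0,0,0.03,1],[0,0,0,0,0,0.012,1],[0,0,0,0,0,0,1],[0,0,0,0,0,0,1]],
  ],
)

```text
clock: 7.63
tcp_pos: [0.3733, 0.2335, 0.0259]
ee_rot: [0.824, 0.567, -0.007, 0.004]
ft_force: [-0.8, -0.8, 0.2]
grip_width: -0.0001
```

```bash
python3 -c "
from h import *
arc([])
plan([*f2w(-.1,-.05),.03],-21,4)
m=optics.camera_model('side');a=optics.capture('side')
cv2.imwrite('pics/s5.png',cv2.resize(a[150:240,200:340],(800,514),interpolation=cv2.INTER_CUBIC))"
```

```text
clk 7.6333 tcp [0.3733 0.2335 0.0259] fix [-136.   -56.5] yaw -20.9 F [-0.8 -0.8  0.2]
[-0.01, 0.22, 0.02, 0.0016, 0.009, -0.0011]
[-0.01, 0.22, 0.02, 0.0016, 0.009, -0.0011]
[-0.01, 0.22, 0.02, 0.0016, 0.009, -0.001]
[-0.01, 0.22, 0.02, 0.0016, 0.009, -0.001]
```

View pics/s5.png

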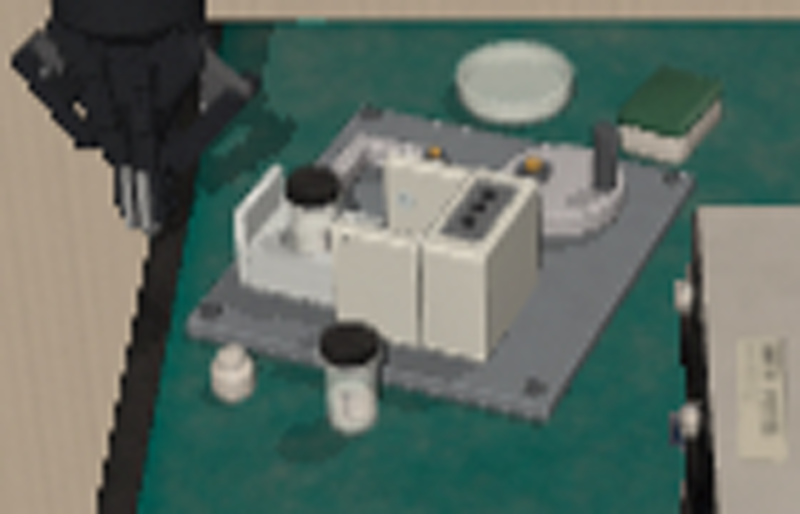

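Side crop: post (605,155) at the front of the cam, vial upright in the carriage, and the fingertips (135,215) behind the push plate (258,215). The weight and spare vial are clear to the right. Approaching gently.

Call:
arm_command(
  increments=[
    [[0,0.4,0,0.003,0.006,-0.003,1],[0,0.4,0,0.003,0.006,-0.002,1],[0,0,0,0.002,0.006,0,1],[0,0,0,0.001,0.006,0,1],[0,0,0,0,0.006,0,1],[0,0,0,0,0.005,0,1],[0,0,0,0,0.003,0,1]],
  ],
)

```text
clock: 8.27
tcp_pos: [0.4194, 0.23, 0.0365]
ee_rot: [0.823, 0.567, 0.005, 0.0]
ft_force: [-1.6, 0.9, -1.2]
grip_width: -0.0001
```

```bash
python3 -c "
from h import *
arc([])"
```

```text
clk 8.2667 tcp [0.4194 0.23   0.0365] fix [-91.7 -43.2] yaw -20.9 F [-1.6  0.9 -1.2]
```

Contact force is about 1.6 N at fixture x = -92, as expected for carriage friction. Pushing on in small rows.

Call:
arm_command(
  increments=[
    [[0,0,0,-0.001,0.004,0.001,1],[0,0,0,-0.001,0.004,0.001,1],[0,0,0,-0.001,0.004,0.001,1],[0,0,0,0,0.004,0,1],[0,0,0,0,0.003,0,1]],
  ],
)

```text
clock: 8.68
tcp_pos: [0.4372, 0.2191, 0.0332]
ee_rot: [0.824, 0.567, 0.004, -0.0]
ft_force: [-1.9, 1.1, 0.5]
grip_width: 0.0001
```

```bash
python3 -c "
from h import *
arc([])"
```

```text
clk 8.6833 tcp [0.4372 0.2191 0.0332] fix [-71.2 -46.9] yaw -20.9 F [-1.9  1.1  0.5]
```

Call:
arm_command(
  increments=[
    [[0,0,0,0,0.003,0,1],[0,0,0,0,0.003,0,1],[0,0,0,0,0.002,0,1],[0,0,0,0,0.002,0,1]],
  ],
)

```text
clock: 9.02
tcp_pos: [0.4446, 0.2157, 0.033]
ee_rot: [0.824, 0.566, 0.002, -0.002]
ft_force: [-17.2, 18.8, 12.6]
grip_width: -0.0002
```

```bash
python3 -c "
from h import *
arc([])"
```

```text
clk 9.0167 tcp [0.4446 0.2157 0.033 ] fix [-63.1 -47.5] yaw -21.0 F [-17.2  18.8  12.6]
```

The force jumped to about 25 N at x = -63, exactly where the plate should be at home (-51 minus the half finger). Backing off and checking.

Call:
arm_command(
  increments=[
    [[0,0,0,0,-0.001,0,1],[0,0,0,0,-0.003,0,1],[0,0,0,0,-0.01,0,1],[0,0,0,0,-0.015,0,1],[0,0,0,0,-0.01,-0.01,1],[0,0,0,0,0,-0.035,1],[0,0,0,0,0,-0.035,1],[0,0,0,0,0,-0.03,1]],
  ],
)

```text
clock: 9.68
tcp_pos: [0.3969, 0.2282, 0.1395]
ee_rot: [0.824, 0.566, -0.007, -0.003]
ft_force: [0.3, 0.3, -0.1]
grip_width: 0.0001
```

Call:
arm_command(
  increments=[
    [[0,0,0,0,0,-0.035,1],[0,0,0,0,0,-0.03,1],[0,0,0,-0.03,0,0,1],[0,0,0,-0.03,0,0,1],[0,0,0,0,0,0,1],[0,0,0,0,0,0,1]],
  ],
)

```text
clock: 10.18
tcp_pos: [0.3722, 0.1739, 0.2138]
ee_rot: [0.823, 0.568, -0.001, -0.001]
ft_force: [0.7, 0.9, 0.7]
grip_width: 0.0
```

```bash
python3 -c "
from h import *
arc([]); import pickle
m=optics.camera_model('wrist');a=optics.capture('wrist');cv2.imwrite('pics/w6r.png',a);pickle.dump(m,open('w6.pkl','wb'))
cv2.imwrite('pics/w6.png',cv2.resize(a,(800,600),interpolation=cv2.INTER_CUBIC))
b=optics.capture('side')
cv2.imwrite('pics/s6.png',cv2.resize(b[150:240,200:340],(800,514),interpolation=cv2.INTER_CUBIC))"
```

```text
clk 10.1833 tcp [0.3722 0.1739 0.2138] fix [-115.6 -112.5] yaw -20.7 F [0.7 0.9 0.7]
```

View pics/w6.png

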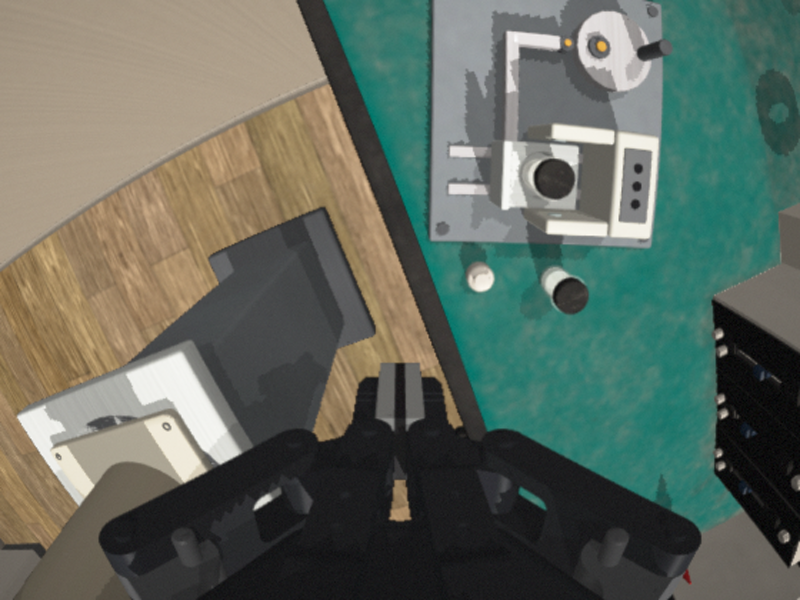

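View pics/s6.png

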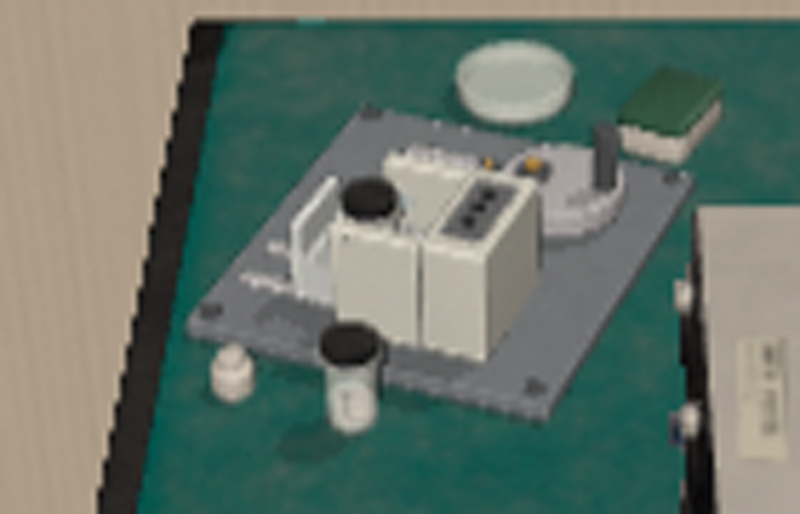

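Both views show the carriage in the reader, with the vial upright, its lid at (553,178) and (370,200). The roller (567,43) is next to the cam's low edge, and the bystanders are in place. Now measuring the travel from the roller screw.

```bash
python3 - <<'E'
from h import *
import pickle
def w2f(p): return R.from_euler('z',-Y0,degrees=True).apply(np.r_[p[:2]-C0,0])[:2]*1e3
for f,k in (('w1','w1'),('w6r','w6')):
    m=pickle.load(open(k+'.pkl','rb'));a=cv2.imread(f'pics/{f}.png');hsv=cv2.cvtColor(a,cv2.COLOR_BGR2HSV)
    N,_,st,ce=cv2.connectedComponentsWithStats(cv2.inRange(hsv,(12,110,120),(30,255,255)))
    for i in range(1,N):
        if st[i,4]>6:
            q=w2f(onz(m,*ce[i],.030,True))
            if abs(q).max()<110: print(f,ce[i].round(1),'z30',q.round(1),'z35',w2f(onz(m,*ce[i],.035,True)).round(1))
    bk=cv2.inRange(hsv,(0,0,0),(180,255,60)); u,v=((390,213) if f=='w1' else (553,178)); u*=.7;v*=.7
    N,lab,st,ce=cv2.connectedComponentsWithStats(bk); l=lab[int(v),int(u)]
    print('lid',ce[l].round(1),st[l,4],w2f(onz(m,*ce[l],.07,True)).round(1))
m=pickle.load(open('w6.pkl','rb'))
print('post base~',w2f(onz(m,643*.7,50*.7,.028,True)),'top',w2f(onz(m,664*.7,47*.7,.064,True)))
print('push edge rear top',w2f(onz(m,492*.7,143*.7,.0565,True)),w2f(onz(m,492*.7,207*.7,.0565,True)))
E
```

```text
w1 [343.8 198.2] z30 [-27.2  49.7] z35 [-28.1  48.1]
w1 [322.9 239.4] z30 [28.7 51.3] z35 [27.  49.7]
lid [292.2 176.2] 177303 [-32.5 -20.6]
w6r [397.1  29.3] z30 [ 2.4 49.9] z35 [ 0.5 48.7]
w6r [420.6  32. ] z30 [29.1 50.9] z35 [26.9 49.6]
lid [387.4 124.7] 500 [-19.4 -49.5]
post base~ [66.41182185 54.15113537] top [63.76150295 50.15929912]
push edge rear top [-57.64167852 -29.48010429] [-56.12020896 -71.46239391]
```

```bash
python3 -c "
from bench import arm
print(arm.finish_job())"
```

```text
the job is handed in; nothing more can be done
None
```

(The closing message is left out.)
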